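Set the lab shaker's click selector to the blue dot and start it

ROBOT

A 7-joint arm with a two-finger parallel gripper is mounted at the origin on the work surface. World frame = base frame: x ahead of the robot, y to its left, z up, the work surface at z = 0. Lengths are in m, angles in rad, forces in N, time in s.
With the tool pointing down it reaches from about 0.4 to 0.875 m from the base axis. Payload 6.5 kg.
Tool frame: the origin (TCP) lies on the mounting face of the last link; the fingertips stand 166 mm ahead of it and the grasp point (between the pads) lies grasp_offset ahead of it (grasp_offset is the distance from the TCP to the grasp point, in m); z points along the fingers, y is the line along which they close (so a half turn about z gives the same grasp; the last joint's range is limited). The gripper opens to 88 mm and grips with 3 to 60 N. Pads are 18 mm wide; open, the fingers measure 123 mm over their backs; the gripper's body (75 mm by 187 mm) begins 45 mm behind the grasp point.
Start: joints at [-1.178, 0.536, -0.004, 1.538, 0.003, 1.067, -0.071], TCP at [0.288, 0.583, 0.405] pointing down, gripper open.
Joint ranges: [-2.7, 2.7], [-0.37, 2.16], [-1.27, 1.26], [0.24, 2.4], [-1.31, 4.45], [0.19, 1.91], [-2.76, 2.76]. Speed limits (rad/s): [2.39, 2.39, 3.14, 3.14, 3.14, 3.14, 3.14].

INTERFACE

Orientations are given as a 3x3 rotation matrix whose columns are the frame's x, y, z axes.
In Python, from cell import * gives the robot as it stands.
- The arm moves only by the tool apply_moves, never from a script. Its argument "rows" is a list of rows, each a list of 7 numbers: the shift along the tool's x, y, z in mm, then the turn, a rotation vector about the tool's x, y, z in rad, then the closure, from 0 (fully open) to 1 (shut). A call has 1 to 20 rows; each row shifts and turns the commanded pose from where the row before left it, along the tool's axes as they then stand; what a row does not reach is not made up. A row lasts 1/8 s, in which the tool goes at most 62.5 mm and 10.7 degrees, less where a joint would pass 70% of its speed; a pose out of reach is approached as far as the arm can. A call is refused whole if a number of a shift passes 62.5 or a number of a turn 0.188, either way. A call with a gripper value outside its range is refused whole. The fingers move at their own pace and stop on an object; "newtons" is the grip in N (left out, the last holds). Time passes only in rows, so rows that do not move let the fingers close. It gives the time, the measured TCP pose, the force, the opening and the grip force at its end, in the units of the state.
- get_obs(): the state, without advancing time (a new reading comes with each control period).
- read_camera(name): name is "scene" or "top"; returns a dict with "color" (384x512x3 uint8, red, green, blue), "K" (3x3 intrinsics, pixels), "R" (3x3) and "t" (3): a world point X has camera coordinates R X + t. Camera axes: x right, y down, z forward; pixel columns grow to the right and rows downward; lengths in m; the calibration is good to about 2 mm. A picture is of the moment at which its call begins. There is no depth.
- finish_job(): hands the job in; it is judged then, once.
The state is a dict: "time": time; "joints": joint angles; "qvel": joint speeds; "effort": joint torques, N m; "tcp_pos": TCP position; "ee_rot": TCP orientation; "contact_force": force on the tool from outside, world axes, zero at the start; "ft_torque": the same for the moment, N m; "gripper_width": finger opening in m; "finger_force": force on a finger pad.
Only numpy, scipy, OpenCV 4.12 (cv2) and the standard library are available. Lean on these libraries where they do the work, as an engineer would, in place of code of your own. Each camera call takes 0.05 s, during which the arm holds its last target. There are 200 camera calls.

TASK

On the laboratory shaker, push the orange pointer lever of the speed selector clockwise (seen from above) with a fingertip, click by click, until it rests in the click that points at the blue dot, never going past that dot; do not take the lever between the fingers. Then press the green start button fully down with a fingertip and let it come back up, leaving the selector at the blue dot. Leave the jar, bottles and beaker where they stand.

Things in the scene. Friction and masses are not known exactly. Their poses are not given: they have to be found in the camera images.
- shaker: Fixed white box, 240 (x) by 340 (y) mm, 70 mm high; origin under its centre, -x its front (blue band). Right half (-y): flat dark control deck with selector and button. Left half: round black platform, 125 mm across, 12 mm above the deck, centred 88 mm to +y of the box's centre, with the sample jar on it.
- dial_axis (a point): Point on the selector's vertical turning axis at the height of the deck (70 mm above the bench), 25 mm ahead (+x) and 80 mm to the right (-y) of the box's centre; x and y axes as the shaker's, z up.
- pointer_tip (a point): Top outer end of the orange pointer lever (white line along it), 62 mm from the axis, 36 mm above the deck. x points outward along the lever, y to its counter-clockwise side. The lever is a radial bar 11 mm wide, underside 10 mm and top 36 mm above the deck, on a hub of 15 mm radius, 38 mm high. Around the hub a black skirt of 28 mm radius, 12 mm high, over a fixed ring of 34 mm radius, 3 mm high.
- selector (a joint): Selector angle, rad, growing clockwise from above: 0 at the first of eight clicks, 0.524 (30 deg) per click, stops just past first and last. Lever direction = 105 deg minus this, counter-clockwise from the dial_axis x axis. A sprung ball makes the clicks: about 4 N at the lever's end carries it over the ridge half-way between clicks, then it snaps on by itself into the next one and stays.
- blue_dot: Blue flat dot, 16 mm across, flush on the deck, 74 mm from the turning axis, at the wanted click position (the fifth, sixth or seventh of eight). Origin at its centre on the deck. The other positions have smaller white dots. The lever in this click points straight at it.
- start_button_top (a point): Centre of the top of the green round start button, 28 mm across, in a black housing, on the deck 95 mm to the robot's side (-x) of dial_axis in the shaker's axes; it is pressed straight down.
- start_button (a joint): How far the start button is pressed, m: 0 up, 0.006 fully down; springs back. Takes about 5 N when fully down.
- sample_jar: Loose glass jar with blue cap, 64 mm across, 70 mm high, on the shaker's platform; leave alone. Origin at the centre of its underside.
- amber_bottle: Loose amber bottle, 52 mm across, 95 mm high, on the bench left of the shaker; leave alone. Origin under its centre.
- beaker: Loose clear beaker, 68 mm across, 85 mm high, on the bench right of the shaker; leave alone. Origin under its centre.
- vial: Loose small vial with white cap, 28 mm across, 55 mm high, on the bench right of the shaker, nearer the robot; leave alone. Origin under its centre.

How it is judged:
On the way, in this order (a step that is already met when the one before it is completed fails the run):
1. the selector rests in the click at the blue dot (not (y of blue_dot in the frame of pointer_tip above 0.008 m or y of blue_dot in the frame of pointer_tip below -0.008 m or x of blue_dot in the frame of pointer_tip below 0 m) and velocity of joint selector between -0.2 and 0.2 rad/s), for 0.2 s.
2. the start button is pressed down (value of joint start_button above 0.0045 m and not (y of blue_dot in the frame of pointer_tip above 0.008 m or y of blue_dot in the frame of pointer_tip below -0.008 m or x of blue_dot in the frame of pointer_tip below 0 m)), for 0.05 s.
At the end, for the whole second after the job is handed in: The lever points at the blue dot (the dot within 8 mm of the lever's line, so in that click), at rest, after the start button was pressed at least 4.5 mm of its 6 mm and let up again (under 1 mm); the jar, bottles and beaker stand upright (within 0.2 rad) within 15 mm of where they were (not (y of blue_dot in the frame of pointer_tip above 0.008 m or y of blue_dot in the frame of pointer_tip below -0.008 m or x of blue_dot in the frame of pointer_tip below 0 m) and value of joint start_button below 0.001 m and velocity of joint selector between -0.1 and 0.1 rad/s and distance of each of sample_jar, amber_bottle, beaker, vial from where it was at the start of the episode below 0.015 m and angle between each of sample_jar, amber_bottle, beaker, vial's own z axis and vertical below 0.2 rad); the robot touches nothing.
It fails at once if the selector goes past the blue dot, over the ridge to the next click (y of blue_dot in the frame of pointer_tip above 0.022 m).
It fails at once if the start button is pressed (over 3 mm) while the selector is not at the blue dot (value of joint start_button above 0.003 m and (y of blue_dot in the frame of pointer_tip above 0.008 m or y of blue_dot in the frame of pointer_tip below -0.008 m or x of blue_dot in the frame of pointer_tip below 0 m)).
It fails at once if the lever is taken between the fingers (the grasp point comes down right over the lever's bar, within 6 mm of its line and less than 14 mm above its top) (y of the grasp point in the frame of pointer_tip between -0.006 and 0.006 m and x of the grasp point in the frame of pointer_tip between -0.075 and 0.006 m and z of the grasp point in the frame of pointer_tip below 0.014 m).
It fails at once if a bystander is moved more than 15 mm, lifted or tipped (not (distance of each of sample_jar, amber_bottle, beaker, vial from where it was at the start of the episode below 0.015 m and angle between each of sample_jar, amber_bottle, beaker, vial's own z axis and vertical below 0.2 rad)).
It also fails if it takes over 58 s, if anything falls off the work surface, if the arm or the gripper's body presses on something with over 40 N, if the wrist force passes 120 N, or if a joint passes its speed limit or range.

## Working session

There is one attempt and no reset: what is moved stays moved. The work goes in short steps, Python scripts to look and compute and a tool call to move; the robot and the scene stay as the last step left them, time stands still between calls to the robot, and variables do not carry over. Pictures are saved under pics/ and viewed, at most 10 in all, crops included, and the job is handed in when it is done.

Besides the shell and the picture viewer there is one more tool, called after ">>>" as name([rows], argument=value, ...), one row to a line, values as JSON. apply_moves: Moves the arm, as the interface text tells. Its arguments: {"type":"object","properties":{"rows":{"type":"array"},"newtons":{"type":"number"}},"required":["rows"]}

```bash
mkdir -p pics; ls
python3 - <<'E'
from cell import *
import cv2,numpy as np
np.set_printoptions(precision=4,suppress=True)
for n in("top","scene"):
    c=read_camera(n); cv2.imwrite(f"pics/{n}0.png",c["color"][:,:,::-1]); print(n,c["K"],c["R"],c["t"])
    np.savez(f"{n}.npz",**c)
o=get_obs()
for k in o: print(k,o[k])
try: print(grasp_offset)
except Exception as e: print(e)
E
```

```text
pics
top [[348.1891   0.     258.5943]
 [  0.     348.1891 193.7966]
 [  0.       0.       1.    ]] [[-0.0139 -0.9998  0.0167]
 [-0.988   0.0111 -0.1542]
 [ 0.154  -0.0187 -0.9879]] [0.0862 0.5772 0.7026]
scene [[489.0476   0.     249.1236]
 [  0.     489.0476 194.4938]
 [  0.       0.       1.    ]] [[-0.5128  0.8584 -0.0118]
 [ 0.5775  0.3348 -0.7446]
 [-0.6352 -0.3886 -0.6674]] [ 0.2411 -0.2723  1.5582]
time 0.1
joints [-1.1782  0.5371 -0.0045  1.5387  0.0026  1.0673 -0.0712]
qvel [-0.0006 -0.0001  0.0005 -0.0028  0.0013  0.0006 -0.0007]
effort [  0.0029 -57.2079   0.9943 -25.2229  -0.0561   0.0135   0.0001]
tcp_pos [0.2877 0.5825 0.4039]
ee_rot [[-0.8966  0.4428 -0.0006]
 [ 0.4428  0.8966 -0.0014]
 [-0.0001 -0.0015 -1.    ]]
contact_force [-0.8345 -0.033   0.4638]
ft_torque [ 0.0313  0.002  -0.0598]
finger_force 0.0
gripper_width 0.0883192409471923
0.1473
```

View pics/top0.png

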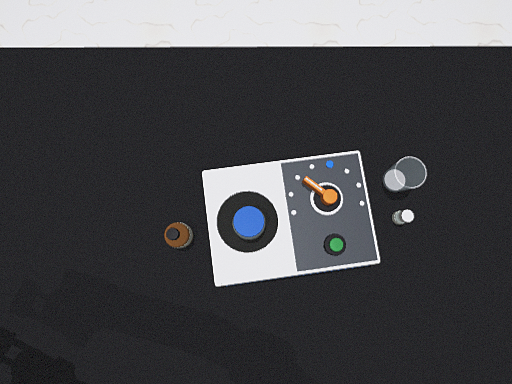

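View pics/scene0.png

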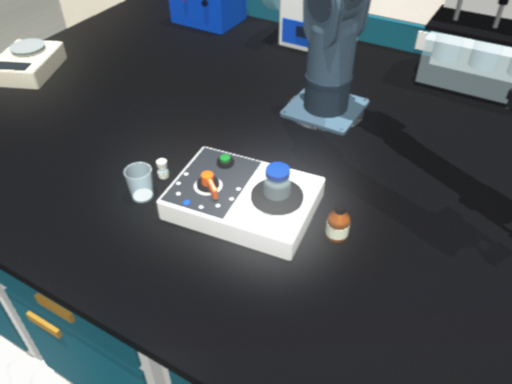

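The top view shows the hub at about (329,197), the lever end at (306,180) pointing at the third dot, the blue dot (fifth) at (330,164) and the button at (336,244). The scene view agrees. So the lever has two clicks to go.

```bash
cat > h.py <<'E'
import cv2,numpy as np
np.set_printoptions(precision=4,suppress=True)
def ray(c,uv,z):
    d=c["R"].T@np.linalg.solve(c["K"],[uv[0],uv[1],1]); o=-c["R"].T@c["t"]
    return (o+d*(z-o[2])/d[2])
def blobs(c,lo,hi,amin=8):
    m=cv2.inRange(cv2.cvtColor(c["color"],cv2.COLOR_RGB2HSV),lo,hi)
    n,l,s,ce=cv2.connectedComponentsWithStats(m)
    return [(int(s[i,4]),ce[i],l==i) for i in range(1,n) if s[i,4]>=amin]
BLUE=((100,120,80),(125,255,255));GREEN=((45,100,40),(85,255,255));OR=((8,150,120),(20,255,255))
E
python3 - <<'E'
from h import *
for n in("top","scene"):
    c=dict(np.load(n+".npz"));print(n)
    for nm,r,z in(("blue",BLUE,.07),("green",GREEN,.09),("orange",OR,.106)):
        for a,p,m in blobs(c,*r):
            X=ray(c,p,z)
            if abs(X[1])<.4 and .3<X[0]<.9: print(nm,a,p,X)
            if nm=="orange" and a>40:
                ys,xs=np.nonzero(m);print(cv2.minAreaRect(np.c_[xs,ys].astype(np.float32)))
    # white dots
    for a,p,m in blobs(c,(0,0,130),(180,60,255),4):
        X=ray(c,p,.07)
        if a<60 and abs(X[1])<.4 and .3<X[0]<.9: print("w",a,p,X)
c=dict(np.load("top.npz"))
print("corners",[ray(c,p,.07)[:2] for p in((203,171),(360,152),(379.5,263),(216,286))])
E
```

```text
top
blue 51 [329.3529 163.6667] [ 0.6367 -0.0703  0.07  ]
blue 763 [248.2739 220.9318] [0.5183 0.1013 0.07  ]
green 163 [335.6748 244.2761] [ 0.4685 -0.0709  0.09  ]
orange 256 [324.8438 192.625 ] [ 0.5694 -0.0505  0.106 ]
((321.5, 187.49998474121094), (38.18376159667969, 14.142135620117188), 45.0)
orange 229 [176.3144 234.7074] [0.4908 0.2394 0.106 ]
((175.0, 234.00001525878906), (21.466251373291016, 22.360679626464844), 63.43495178222656)
w 23 [311.3913 166.0435] [ 0.6319 -0.0322  0.07  ]
w 25 [346.48 170.6 ] [ 0.6214 -0.1058  0.07  ]
w 22 [297.0909 176.9091] [ 0.609  -0.0014  0.07  ]
w 35 [313.1143 183.5429] [ 0.5945 -0.0344  0.07  ]
w 24 [358.2083 184.7083] [ 0.591  -0.1288  0.07  ]
w 24 [290.6667 193.625 ] [0.5738 0.013  0.07  ]
w 24 [361.5833 202.8333] [ 0.5528 -0.1336  0.07  ]
w 27 [293.2963 212.2222] [0.535  0.0087 0.07  ]
w 56 [397.3036 217.2321] [ 0.5221 -0.2058  0.07  ]
scene
blue 322 [277.5963 169.8261] [0.4229 0.0556 0.07  ]
blue 32 [186.0938 201.9375] [ 0.6335 -0.0721  0.07  ]
green 77 [224.5714 157.987 ] [ 0.4699 -0.0707  0.09  ]
orange 134 [206.8955 178.3507] [ 0.573  -0.0521  0.106 ]
((207.805419921875, 182.26756286621094), (23.134449005126953, 11.177318572998047), 81.02737426757812)
orange 62 [344.1935 219.4032] [0.5388 0.2774 0.106 ]
((344.5, 219.5), (9.0, 7.0), 90.0)
w 22 [212.2273 184.7273] [ 0.5521 -0.0539  0.07  ]
corners [array([0.6236, 0.1947]), array([ 0.6614, -0.1367]), array([ 0.4301, -0.1626]), array([0.3901, 0.1665])]
```

>>> apply_moves([
  [-20,-15,0,0,0,0,1],
  [-40,-31,0,0,0,0,1],
  [-40,-31,0,0,0,0,1],
  [-40,-31,0,0,0,0,1],
  [-40,-31,0,0,0,0,1],
  [-40,-31,0,0,0,0,1],
  [-40,-31,0,0,0,0,1],
  [-40,-31,0,0,0,0,1],
  [-40,-31,0,0,0,0,1],
  [-40,-31,0,0,0,0,1],
  [-40,-31,0,0,0,0,1],
  [-40,-31,0,0,0,0,1],
  [-40,-31,0,0,0,0,1],
  [-14,-15,0,0,0,0,1],
  [0,0,0,0,0,0.138,1],
  [0,0,0,0,0,0.138,1],
  [0,0,0,0,0,0.138,1],
  [0,0,0,0,0,0,1],
  [0,0,0,0,0,0,1],
], newtons=20)

```text
time: 2.48
tcp_pos: [0.5706, -0.0052, 0.4046]
ee_rot: [[-0.645, 0.764, -0.0], [0.764, 0.645, -0.0], [0.0, -0.0, -1.0]]
contact_force: [0.2, 0.4, -2.0]
gripper_width: 0.0004
finger_force: 0.0
```

```bash
cat >> h.py <<'E'
AX=np.array([.563,-.060])
def state(g=None,side=None):
    """print pose; g=(x,y,fingertip z,deg of tool y) target -> shift in tool axes mm and turn"""
    from cell import get_obs
    o=get_obs();R=o["ee_rot"];p=o["tcp_pos"];tip=p+R[:,2]*.166
    a=np.degrees(np.arctan2(R[1,1],R[0,1]))
    print("t",o["time"],"tip",tip,"yang",round(a,1),"F",o["contact_force"],"w",o["gripper_width"],"zaxis",R[:,2])
    if g is not None:
        print("shift mm",1000*R.T@(np.array(g[:3])-tip),"turn z",-np.radians(g[3]-a))
def pol(deg,r,off):
    a=np.radians(deg);u=np.array([np.cos(a),np.sin(a)]);return AX+r*u+off*np.array([-u[1],u[0]])
E
python3 - <<'E'
from h import *
from cell import *
state([*pol(51.7,.044,.032),.088,40])
c=read_camera("scene");cv2.imwrite("pics/s1.png",cv2.resize(c["color"][100:260,120:360,::-1],None,fx=3,fy=3))
E
```

```text
t 2.475 tip [ 0.5705 -0.0052  0.2386] yang 40.2 F [ 0.2116  0.4219 -1.9686] w 0.00036610620621887476 zaxis [-0.0003 -0.0001 -1.    ]
shift mm [  3.1177  -4.352  150.5643] turn z 0.002681171496789682
```

View pics/s1.png

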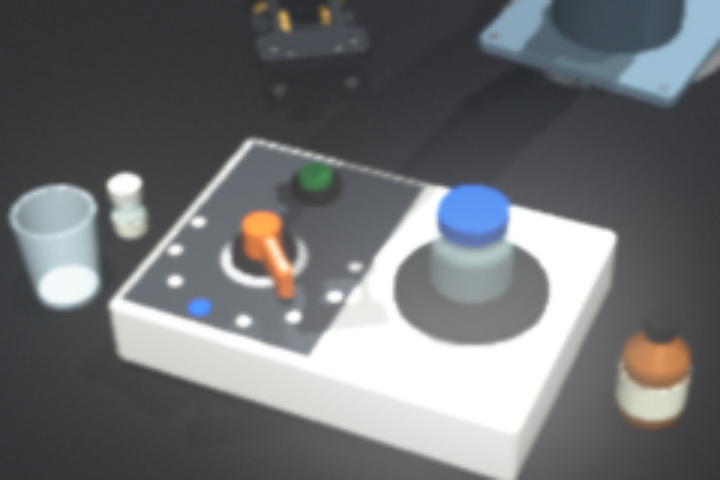

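The gripper is above the bench clutter, the jar and bottles are untouched, and the deck is free. I'm lowering beside the lever on its counter-clockwise side.

>>> apply_moves([
  [3,-4,20,0,0,0,1],
  [0,0,40,0,0,0,1],
  [0,0,40,0,0,0,1],
  [0,0,25,0,0,0,1],
  [0,0,15,0,0,0,1],
  [0,0,10,0,0,0,1],
  [0,0,0,0,0,0,1],
  [0,0,0,0,0,0,1],
])

```text
time: 3.52
tcp_pos: [0.5661, -0.0056, 0.2555]
ee_rot: [[-0.643, 0.766, 0.001], [0.766, 0.643, 0.0], [-0.001, 0.001, -1.0]]
contact_force: [-0.0, -0.5, 0.8]
gripper_width: 0.0005
finger_force: 0.0
```

Run:
```python
from h import *
from cell import *
state([*pol(36.7,.045,.014),.088,40])
c=read_camera("scene");cv2.imwrite("pics/s2.png",cv2.resize(c["color"][100:260,120:360,::-1],None,fx=3,fy=3))
```

```text
t 3.525 tip [ 0.5664 -0.0056  0.0895] yang 40.0 F [-0.0356 -0.4514  0.8472] w 0.000450782660738069 zaxis [ 0.0015  0.0001 -1.    ]
shift mm [-28.1291   8.1412   1.5754] turn z 1.9238026057026726e-05
```

View pics/s2.png

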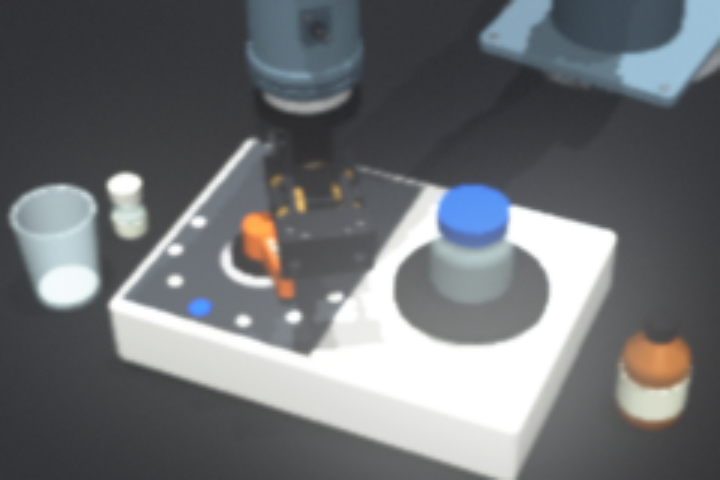

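The closed fingers stand beside the lever, clear of it and the jar. I'm starting the slow push.

>>> apply_moves([
  [-5,3,0,0,0,0,1],
  [-5,3,0,0,0,0,1],
  [-3,2,0,0,0,0,1],
  [-2,0,0,0,0,0,1],
  [-2,0,0,0,0,0,1],
  [-2,0,0,0,0,0,1],
  [-2,0,0,0,0,0,1],
])

```text
time: 4.45
tcp_pos: [0.5857, -0.0163, 0.2548]
ee_rot: [[-0.643, 0.766, 0.001], [0.766, 0.643, 0.0], [-0.0, 0.001, -1.0]]
contact_force: [-0.1, 1.7, 0.9]
gripper_width: 0.0007
finger_force: 0.9
```

```bash
cat >> h.py <<'E'
def lever():
    from cell import read_camera
    c=read_camera("scene")
    b=blobs(c,*OR)
    b=[x for x in b if np.linalg.norm(x[1]-[207,180])<25]
    m=np.any([x[2] for x in b],axis=0)
    ys,xs=np.nonzero(m)
    P=np.array([ray(c,(x,y),.104)[:2]-AX for x,y in zip(xs,ys)])
    r=np.hypot(*P.T);f=r>np.percentile(r,85)
    q=P[f].mean(0);print("lever px",len(r),"rmax",r.max(),"ang of far part",np.degrees(np.arctan2(q[1],q[0])))
    return c
E
python3 - <<'E'
from h import *
state([*pol(36.7,.045,.014),.088,40])
lever()
E
```

```text
t 4.45 tip [ 0.5858 -0.0163  0.0888] yang 40.0 F [-0.0734  1.6793  0.9224] w 0.0007253201066581191 zaxis [ 0.0008  0.0002 -1.    ]
shift mm [-7.4373  0.1603  0.8146] turn z 0.0002628278376373552Traceback (most recent call last):
  File "<stdin>", line 3, in <module>
  File "h.py", line 28, in lever
    ys,xs=np.nonzero(m)
          ~~~~~~~~~~^^^
    return _wrapfunc(a, 'nonzero')
    return bound(*args, **kwds)
ValueError: Calling nonzero on 0d arrays is not allowed. Use np.atleast_1d(scalar).nonzero() instead. If the context of this error is of the form `arr[nonzero(cond)]`, just use `arr[cond]`.
```

>>> apply_moves([
  [-2,0,0,0,0,0,1],
  [-2,0,0,0,0,0,1],
  [-2,0,0,0,0,0,1],
  [0,0,0,0,0,0,1],
])

```text
time: 5.0
tcp_pos: [0.5893, -0.022, 0.2547]
ee_rot: [[-0.642, 0.767, 0.0], [0.767, 0.642, -0.001], [-0.001, -0.0, -1.0]]
contact_force: [0.0, -0.2, -0.5]
gripper_width: 0.0001
finger_force: 0.0
```

```bash
sed -i 's/OR=((8,150,120)/OR=((4,120,50)/' h.py
python3 - <<'E'
from h import *
state([*pol(36.7,.045,.014),.088,40])
try: c=lever()
except Exception as e: print(e)
from cell import *
c=read_camera("scene");cv2.imwrite("pics/s3.png",cv2.resize(c["color"][140:220,150:270,::-1],None,fx=5,fy=5))
E
```

```text
t 5.0 tip [ 0.5893 -0.0222  0.0887] yang 39.9 F [ 0.0119 -0.2222 -0.5343] w 0.00012139905980572624 zaxis [ 0.0003 -0.0011 -1.    ]
shift mm [-0.6649  1.243   0.7387] turn z -0.0009225819632845867
lever px 10 rmax 0.08224327159664066 ang of far part 26.581962962942765
```

View pics/s3.png

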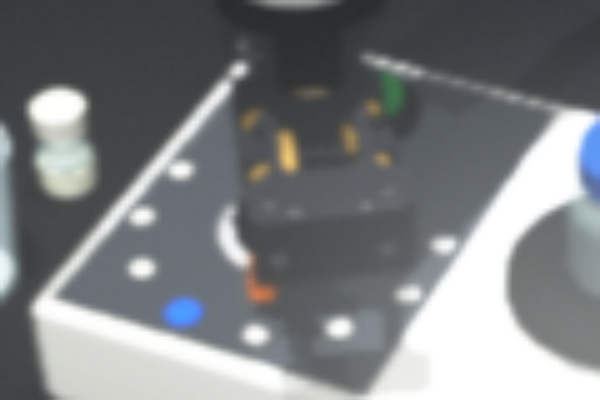

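The lever has snapped to the fourth dot: its orange tip sits next to the dot at (255,333) and the force fell to zero. I'm turning the fingers for the second click.

>>> apply_moves([
  [5,0,0,0,0,0,1],
  [0,0,0,0,0,0.15,1],
  [0,0,0,0,0,0.15,1],
  [0,0,0,0,0,0.15,1],
  [0,0,0,0,0,0,1],
  [0,0,0,0,0,0,1],
])

```text
time: 5.85
tcp_pos: [0.5859, -0.0171, 0.2547]
ee_rot: [[-0.249, 0.969, -0.0], [0.969, 0.249, -0.0], [0.0, -0.0, -1.0]]
contact_force: [0.5, 0.5, 0.2]
gripper_width: 0.0005
finger_force: 0.0
```

Run:
```python
from h import *
state([*pol(21.7,.046,.022),.088,14])
state([*pol(6.7,.046,.0145),.088,14])
try: c=lever()
except Exception as e: print(e)
```

```text
t 5.85 tip [ 0.5858 -0.0171  0.0887] yang 14.4 F [0.4607 0.4801 0.2206] w 0.0004852795383968056 zaxis [-0.0001 -0.     -1.    ]
shift mm [-8.2081 10.0526  0.7155] turn z 0.006808832501038533
t 5.85 tip [ 0.5858 -0.0171  0.0887] yang 14.4 F [0.4607 0.4801 0.2206] w 0.0004852795383968056 zaxis [-0.0001 -0.     -1.    ]
shift mm [-27.668   14.7523   0.7149] turn z 0.006808832501038533
lever px 44 rmax 0.08224327159664066 ang of far part 26.724624967763646
```

>>> apply_moves([
  [-3,4,0,0,0,0,1],
  [-3,5,0,0,0,0,1],
  [-3,3,0,0,0,0,1],
  [-2,1,0,0,0,0,1],
  [-2,1,0,0,0,0,1],
  [-2,1,0,0,0,0,1],
  [-2,0,0,0,0,0,1],
  [-2,0,0,0,0,0,1],
  [-2,0,0,0,0,0,1],
])

```text
time: 7.02
tcp_pos: [0.6057, -0.0338, 0.2547]
ee_rot: [[-0.246, 0.969, 0.0], [0.969, 0.246, 0.0], [0.0, 0.0, -1.0]]
contact_force: [-1.5, 3.4, -1.0]
gripper_width: 0.0004
finger_force: 1.5
```

Run:
```python
from h import *
state([*pol(6.7,.046,.0145),.088,14])
try: c=lever()
except Exception as e: print(e)
```

```text
t 7.025 tip [ 0.6058 -0.0337  0.0887] yang 14.2 F [-1.4561  3.3564 -1.0344] w 0.00039161474503245016 zaxis [ 0.0001  0.0004 -1.    ]
shift mm [-6.6112 -0.3924  0.6635] turn z 0.003723160438815004
lever px 24 rmax 0.051653154007493866 ang of far part -96.3699601120048
```

>>> apply_moves([
  [-1.5,0,0,0,0,0,1],
  [-1.5,0,0,0,0,0,1],
  [0,0,0,0,0,0,1],
])

```text
time: 7.45
tcp_pos: [0.6067, -0.0376, 0.255]
ee_rot: [[-0.245, 0.97, 0.001], [0.97, 0.245, -0.001], [-0.001, 0.001, -1.0]]
contact_force: [-0.4, -0.1, -0.5]
gripper_width: 0.0004
finger_force: 0.0
```

The force dropped, so it has probably clicked. I'm backing off, lifting, and moving over the button.

>>> apply_moves([
  [10,0,0,0,0,0,1],
  [5,0,-15,0,0,0,1],
  [0,0,-40,0,0,0,1],
  [0,0,-15,0,0,0,1],
  [0,0,0,0,0,0,1],
])

```text
time: 8.07
tcp_pos: [0.6031, -0.0221, 0.3261]
ee_rot: [[-0.246, 0.969, 0.003], [0.969, 0.246, 0.0], [-0.0, 0.003, -1.0]]
contact_force: [0.4, 0.0, -0.2]
gripper_width: 0.0003
finger_force: 0.0
```

Run:
```python
from h import *
from cell import *
state([.469,-.0708,.11,14])
try: c=lever()
except Exception as e: print(e)
c=read_camera("scene");cv2.imwrite("pics/s4.png",cv2.resize(c["color"][140:220,150:270,::-1],None,fx=5,fy=5))
```

```text
t 8.075 tip [ 0.6035 -0.0221  0.1601] yang 14.2 F [ 0.4261  0.0325 -0.1557] w 0.0003222099713351453 zaxis [ 0.0027  0.0003 -1.    ]
shift mm [ -14.1456 -142.513    49.6889] turn z 0.004035042334182433
lever px 240 rmax 0.08117575023563955 ang of far part 12.385935062464924
```

View pics/s4.png

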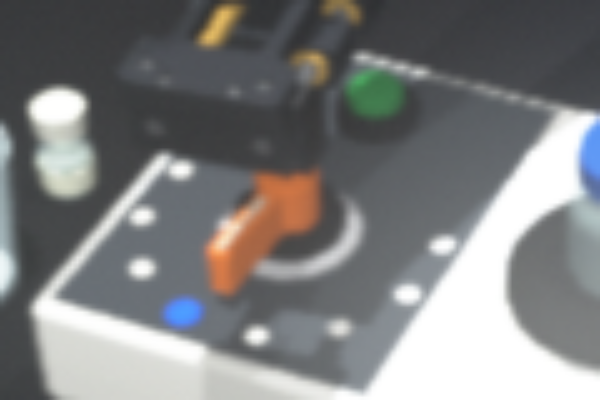

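The lever is now clear of the fingers and its end is towards the blue dot at (183,312). I'll check the angle from the top end of the bar at about crop (222,248).

Run:
```python
from h import *
c=dict(np.load("scene.npz"))
for uv in((222,248),(208,243),(236,252)):
    X=ray(c,(150+uv[0]/5-.4,140+uv[1]/5-.4),.106)[:2]-AX
    print(X,np.hypot(*X),np.degrees(np.arctan2(X[1],X[0])))
```

```text
[0.0566 0.0043] 0.05671472238774624 4.298746383573105
[ 0.0569 -0.0033] 0.057038628668209544 -3.348333228806211
[0.0556 0.0114] 0.05676291010358558 11.581973933272979
```

>>> apply_moves([
  [-2,-20,0,0,0,0,1],
  [-4,-40,0,0,0,0,1],
  [-4,-40,0,0,0,0,1],
  [-3,-30,0,0,0,0,1],
  [-1,-12,0,0,0,0,1],
  [0,0,0,0,0,0,1],
])

```text
time: 8.93
tcp_pos: [0.4685, -0.0707, 0.3244]
ee_rot: [[-0.245, 0.969, -0.001], [0.969, 0.245, 0.0], [0.0, -0.0, -1.0]]
contact_force: [0.1, 0.7, -0.1]
gripper_width: 0.0005
finger_force: 0.0
```

Run:
```python
from h import *
from cell import *
state([.469,-.0708,.10,14])
c=lever();cv2.imwrite("pics/s5.png",cv2.resize(c["color"][140:220,150:270,::-1],None,fx=5,fy=5))
```

```text
t 8.925 tip [ 0.4684 -0.0707  0.1584] yang 14.2 F [ 0.0677  0.6528 -0.1162] w 0.0004980242586816516 zaxis [-0.0005  0.0001 -1.    ]
shift mm [-0.2873  0.6132 58.4016] turn z 0.003368796388675877
lever px 279 rmax 0.08117575023563955 ang of far part 12.18231979005425
```

View pics/s5.png

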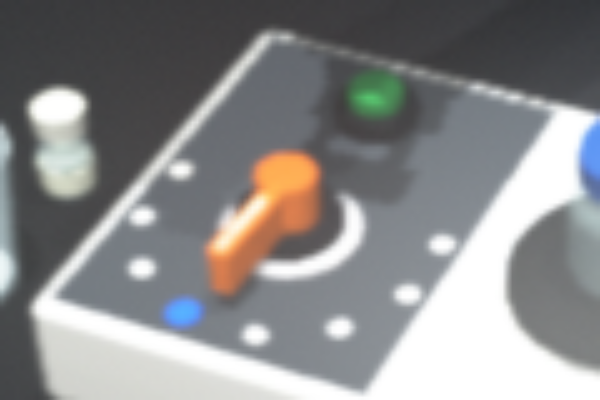

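The lever sits near the blue dot, but the angle from this view is uncertain. I'll check from the top camera.

Run:
```python
from h import *
from cell import *
c=read_camera("top");cv2.imwrite("pics/t5.png",cv2.resize(c["color"][145:225,275:395,::-1],None,fx=6,fy=6,interpolation=cv2.INTER_CUBIC))
s=dict(np.load("scene.npz"))
g=lambda u,v:ray(s,(150+u/5-.4,140+v/5-.4),.108)[:2]
h=g(287,172);
for q in((213,245),(222,248),(270,201)):
    d=ray(s,(150+q[0]/5-.4,140+q[1]/5-.4),.106)[:2]-h;print(h,d,np.degrees(np.arctan2(d[1],d[0])))
```

```text
[ 0.5616 -0.0595] [ 0.0583 -0.001 ] -1.002909530550648
[ 0.5616 -0.0595] [0.058  0.0038] 3.713504628305988
[ 0.5616 -0.0595] [0.0196 0.0037] 10.709882613229029
```

View pics/t5.png

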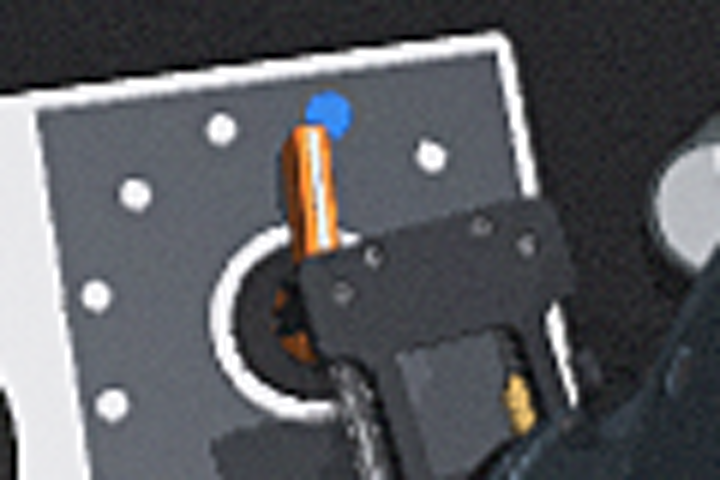

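Run:
```python
from h import *
c=dict(np.load("top.npz"))
g=lambda u,v:ray(c,(275+u/6-.4,145+v/6-.4),.106)[:2]
a,b=g(312,133),g(322,243);d=a-b;print(a,b,np.degrees(np.arctan2(d[1],d[0])))
d=a-AX;print(np.hypot(*d),np.degrees(np.arctan2(d[1],d[0])))
u=(a-b)/np.linalg.norm(a-b);w=np.array([.635,-.0712])-a;print("dot in lever frame",w@u,w@[-u[1],u[0]])
```

```text
[ 0.6216 -0.0563] [ 0.5844 -0.0579] 2.5727043519671087
0.058713049781339864 3.633803471813572
dot in lever frame 0.01272171219377195 -0.015507864864341199
```

The lever is at about +3°, while the blue-dot click is at −8.5°. It's either creeping slowly or it has stopped just past the ridge. I'll wait a moment and compare.

>>> apply_moves([
  [0,0,0,0,0,0,1],
  [0,0,0,0,0,0,1],
  [0,0,0,0,0,0,1],
  [0,0,0,0,0,0,1],
  [0,0,0,0,0,0,1],
  [0,0,0,0,0,0,1],
  [0,0,0,0,0,0,1],
  [0,0,0,0,0,0,1],
])

```text
time: 10.02
tcp_pos: [0.4685, -0.0707, 0.3247]
ee_rot: [[-0.246, 0.969, -0.0], [0.969, 0.246, 0.0], [0.0, -0.0, -1.0]]
contact_force: [0.5, 0.5, -0.7]
gripper_width: 0.0006
finger_force: 0.0
```

Run:
```python
from h import *
from cell import *
lever()
c=read_camera("top")
for a,p,m in blobs(c,*OR,10):
    ys,xs=np.nonzero(m); vx=cv2.fitLine(np.c_[xs,ys].astype(np.float32),cv2.DIST_L2,0,.01,.01).ravel();print(a,p,vx)
b=[x for x in blobs(c,*BLUE) if x[1][0]>300];print([(x[0],x[1]) for x in b])
cv2.imwrite("pics/t6.png",cv2.resize(c["color"][145:225,275:395,::-1],None,fx=6,fy=6,interpolation=cv2.INTER_CUBIC))
```

```text
lever px 280 rmax 0.08117575023563955 ang of far part 12.18231979005425
125 [325.904 177.176] [  0.0789   0.9969 325.904  177.176 ]
17 [324.5882 202.4706] [  0.8834   0.4686 324.5882 202.4706]
32 [361.5312 212.7188] [  0.2807   0.9598 361.5312 212.7188]
354 [177.387  234.8531] [  0.5267  -0.85   177.387  234.8531]
[(45, array([329.5333, 163.2889]))]
```

View pics/t6.png

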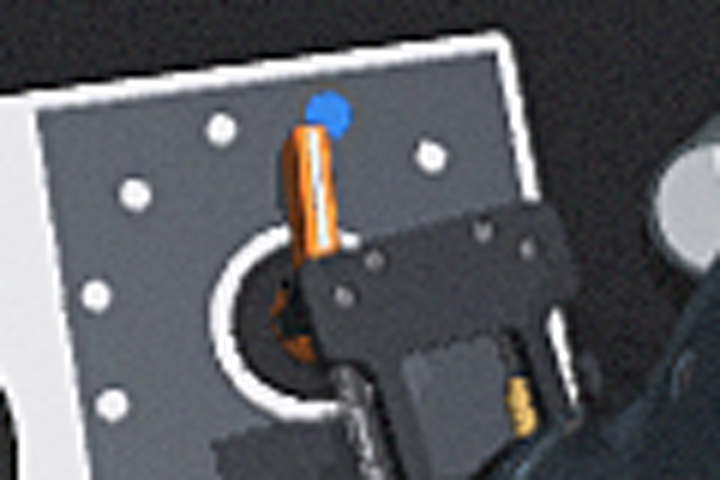

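Nothing has changed between the two looks: the lever rests at about +3°, short of the click. I'll go back and nudge it with position control up to the −8.5° line.

Run:
```python
from h import *
c=dict(np.load("top.npz"))
a=ray(c,(306,180),.106)[:2]-AX; print("initial",np.hypot(*a),np.degrees(np.arctan2(a[1],a[0])))
state([*pol(3,.046,.036),.16,0])
A,B=pol(3,.046,.036),pol(-8,.046,.0145);print(A,B,(B-A)*1000)
for g in(3,0,-4,-8):print(g,pol(g,.046,.0145))
```

```text
initial 0.05600548523755979 54.96527986866406
t 10.125 tip [ 0.4685 -0.0707  0.1587] yang 14.2 F [ 0.1016 -0.0996  0.1181] w 0.00029067768927667137 zaxis [-0. -0. -1.]
shift mm [ 13.5763 146.3923  -1.2787] turn z 0.2480512686644756
[ 0.6071 -0.0216] [ 0.6106 -0.052 ] [  3.5175 -30.4012]
3 [ 0.6082 -0.0431]
0 [ 0.609  -0.0455]
-4 [ 0.6099 -0.0487]
-8 [ 0.6106 -0.052 ]
```

>>> apply_moves([
  [2,20,0,0,0,0,1],
  [4,40,0,0,0,0,1],
  [4,40,0,0,0,0,1],
  [4,34,0,0,0,0,1],
  [0,12,0,0,0,0,1],
  [0,0,0,0,0,0.124,1],
  [0,0,10,0,0,0.124,1],
  [0,0,30,0,0,0,1],
  [0,0,22,0,0,0,1],
  [0,0,8,0,0,0,1],
  [-5,0,0,0,0,0,1],
  [-5,0,0,0,0,0,1],
  [0,0,0,0,0,0,1],
])

```text
time: 11.75
tcp_pos: [0.6069, -0.0323, 0.2557]
ee_rot: [[0.001, 1.0, 0.002], [1.0, -0.001, -0.0], [-0.0, 0.002, -1.0]]
contact_force: [-0.4, 1.2, -0.5]
gripper_width: 0.0005
finger_force: 0.0
```

Run:
```python
from h import *
state([*pol(-8,.046,.0145),.09,0])
```

```text
t 11.75 tip [ 0.6071 -0.0323  0.0897] yang -0.1 F [-0.3533  1.2011 -0.4814] w 0.0005122491148239724 zaxis [ 0.0016 -0.0004 -1.    ]
shift mm [-19.7076   3.4742  -0.3154] turn z -0.00117072978696506
```

>>> apply_moves([
  [-2,1,0,0,0,0,1],
  [-2,0,0,0,0,0,1],
  [-1,0,0,0,0,0,1],
  [-1,0,0,0,0,0,1],
])

```text
time: 12.25
tcp_pos: [0.6076, -0.0373, 0.2547]
ee_rot: [[-0.0, 1.0, -0.0], [1.0, 0.0, 0.0], [0.0, -0.0, -1.0]]
contact_force: [-1.0, -0.1, -0.5]
gripper_width: 0.0005
finger_force: 0.0
```

>>> apply_moves([
  [-1,0,0,0,0,0,1],
  [-1,0,0,0,0,0,1],
  [-1,0,0,0,0,0,1],
])

```text
time: 12.62
tcp_pos: [0.6076, -0.0403, 0.2547]
ee_rot: [[-0.0, 1.0, 0.0], [1.0, 0.0, 0.0], [0.0, 0.0, -1.0]]
contact_force: [-0.2, -0.3, -0.8]
gripper_width: 0.0005
finger_force: 0.0
```

>>> apply_moves([
  [-1,0,0,0,0,0,1],
  [-1,0,0,0,0,0,1],
  [0,0,0,0,0,0,1],
])

```text
time: 13.0
tcp_pos: [0.6076, -0.0425, 0.2547]
ee_rot: [[0.0, 1.0, 0.0], [1.0, -0.0, -0.0], [-0.0, 0.0, -1.0]]
contact_force: [0.1, 0.1, 0.5]
gripper_width: 0.0003
finger_force: 0.0
```

>>> apply_moves([
  [-1,0,0,0,0,0,1],
  [-1,0,0,0,0,0,1],
  [0,0,0,0,0,0,1],
])

```text
time: 13.38
tcp_pos: [0.6076, -0.0445, 0.2547]
ee_rot: [[0.0, 1.0, 0.0], [1.0, -0.0, -0.0], [-0.0, 0.0, -1.0]]
contact_force: [-0.6, 0.0, -0.3]
gripper_width: 0.0006
finger_force: 0.0
```

Run:
```python
from h import *
from cell import *
state([*pol(-8,.046,.0145),.09,0])
c=read_camera("top");cv2.imwrite("pics/t7.png",cv2.resize(c["color"][145:225,275:395,::-1],None,fx=6,fy=6,interpolation=cv2.INTER_CUBIC))
for a,p,m in blobs(c,*OR,10):
  if p[0]>300:
    ys,xs=np.nonzero(m); print(a,p,cv2.fitLine(np.c_[xs,ys].astype(np.float32),cv2.DIST_L2,0,.01,.01).ravel())
```

```text
t 13.375 tip [ 0.6076 -0.0445  0.0887] yang -0.0 F [-0.5829  0.0089 -0.2628] w 0.0006145630337441549 zaxis [ 0.0001 -0.0001 -1.    ]
shift mm [-7.554   2.9742 -1.2615] turn z -0.00017936478751690615
97 [328.5361 194.3608] [  0.8024   0.5968 328.5361 194.3608]
```

View pics/t7.png

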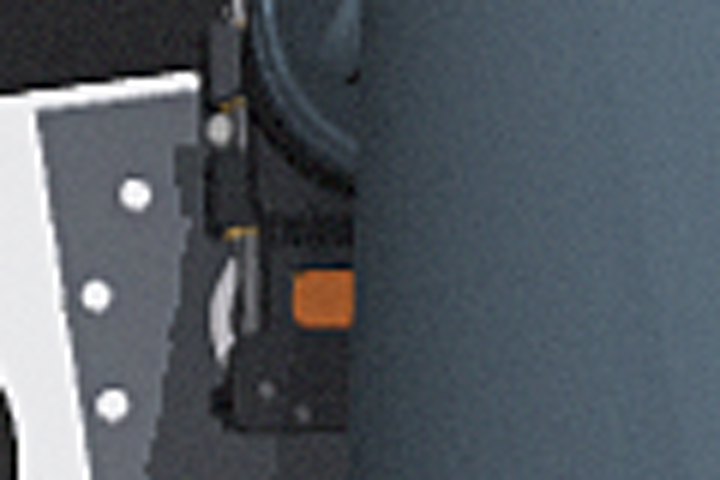

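The arm hides the lever in this view and the force is still zero. I'll go on in small steps to the −6° line, which is well short of the next ridge.

>>> apply_moves([
  [-1,0,0,0,0,0,1],
  [-1,0,0,0,0,0,1],
  [0,0,0,0,0,0,1],
])

```text
time: 13.8
tcp_pos: [0.6076, -0.0465, 0.2547]
ee_rot: [[0.0, 1.0, 0.0], [1.0, -0.0, -0.0], [-0.0, 0.0, -1.0]]
contact_force: [0.3, 0.3, -0.6]
gripper_width: 0.0004
finger_force: 0.0
```

>>> apply_moves([
  [-1,0,0,0,0,0,1],
  [-1,0,0,0,0,0,1],
  [0,0,0,0,0,0,1],
])

```text
time: 14.18
tcp_pos: [0.6076, -0.0481, 0.2547]
ee_rot: [[-0.0, 1.0, -0.0], [1.0, 0.0, 0.0], [0.0, -0.0, -1.0]]
contact_force: [-0.6, 1.0, -0.2]
gripper_width: 0.0002
finger_force: 0.4
```

Run:
```python
from h import *
state([*pol(-8,.046,.0145),.09,0]); lever()
```

```text
t 14.175 tip [ 0.6076 -0.0481  0.0887] yang 0.0 F [-0.5814  0.9781 -0.247 ] w 0.0002332897204289422 zaxis [-0.      0.0004 -1.    ]
shift mm [-3.978   2.9508 -1.2994] turn z 0.00016224155355842347
lever px 117 rmax 0.0787313604688487 ang of far part 5.470642668216067
```

>>> apply_moves([
  [-1,0,0,0,0,0,1],
  [-1,0,0,0,0,0,1],
  [0,0,0,0,0,0,1],
])

```text
time: 14.6
tcp_pos: [0.6077, -0.0493, 0.2547]
ee_rot: [[-0.001, 1.0, -0.0], [1.0, 0.001, 0.002], [0.002, -0.0, -1.0]]
contact_force: [-0.0, 4.6, 0.7]
gripper_width: 0.0009
finger_force: 2.5
```

Run:
```python
from h import *
state([*pol(-8,.046,.0145),.09,0]); lever()
```

```text
t 14.6 tip [ 0.6076 -0.049   0.0887] yang 0.0 F [-0.0022  4.6108  0.7113] w 0.0009131438951247788 zaxis [-0.0002  0.0016 -1.    ]
shift mm [-3.0513  2.9397 -1.336 ] turn z 0.0008617192942410173
lever px 123 rmax 0.0787313604688487 ang of far part 4.155695523321673
```

The resistance rose to 4.6 N, so I'm stopping here. I'm backing off, clearing the view and measuring the lever numerically.

>>> apply_moves([
  [6,0,0,0,0,0,1],
  [8,0,-12,0,0,0,1],
  [0,0,-40,0,0,0,1],
  [0,0,-18,0,0,0,1],
  [-2,-30,0,0,0,0,1],
  [-5,-50,0,0,0,0,1],
  [-5,-45,0,0,0,0,1],
  [0,-14,0,0,0,0,1],
  [0,0,0,0,0,0,1],
])

```text
time: 15.78
tcp_pos: [0.4686, -0.0482, 0.3251]
ee_rot: [[0.0, 1.0, 0.001], [1.0, -0.0, 0.0], [0.0, 0.001, -1.0]]
contact_force: [0.6, 0.2, -0.1]
gripper_width: 0.0008
finger_force: 0.0
```

```bash
cat > m.py <<'E'
from h import *
from cell import *
state([.469,-.0708,.11,0]); c=lever()
c=read_camera("top")
dot=np.array([.635,-.0712])
hsv=cv2.cvtColor(c["color"],cv2.COLOR_RGB2HSV)
print("brow",[tuple(np.round(p,1)) for a,p,m in blobs(c,*BLUE) if p[0]>300])
# white line: bright low-sat pixels inside region round lever; per-row extents of orange
m=cv2.inRange(hsv,*OR)
for v in range(160,200,3):
    u=np.nonzero(m[v,300:350])[0]+300
    r=c["color"][v,300:350].astype(int); w=np.nonzero(r.min(1)>120)[0]+300
    print(v,u.min() if len(u) else None,u.max() if len(u) else None,"white",w)
E
python3 m.py
```

```text
t 15.775 tip [ 0.4688 -0.0482  0.1591] yang -0.0 F [ 0.5893  0.2023 -0.0668] w 0.0007933023026134277 zaxis [ 0.0009  0.0003 -1.    ]
shift mm [-22.614    0.1737  49.1046] turn z -0.00011361286340897729
lever px 311 rmax 0.0787313604688487 ang of far part 3.3340136062572694
brow [(np.float64(329.2), np.float64(163.3))]
160 None None white [300 301 302 303 304]
163 None None white []
166 330 334 white [309 310 311 312 313 314 332]
169 328 334 white [332 333 345 346 347 348]
172 327 334 white [332 333 345 346 347 348]
175 327 334 white [331 332]
178 327 333 white [331 332]
181 None None white []
184 None None white [317 318 319 320]
187 None None white [314 315 316 317 318]
190 None None white [312 313 314 315]
193 None None white [311 312 313]
196 321 322 white [310 311 312 313]
199 321 324 white [310 311 312 313]
```

Run:
```python
from h import *
c=dict(np.load("top.npz"))
for q in((332.6,167),(332.4,170),(331.5,177)):
    d=ray(c,q,.106)[:2]-AX;a=np.arctan2(d[1],d[0]);w=np.array([.635,-.0712])-AX
    print(np.hypot(*d),np.degrees(a),"dot y",-np.sin(a)*w[0]+np.cos(a)*w[1])
```

```text
0.05858614202461539 -8.116837336104176 dot y -0.0009219651399603318
0.052433280761726396 -8.318132178957503 dot y -0.0006659837648952567
0.038028801310704914 -7.748529725693752 dot y -0.0013903005523541127
```

The lever lies within about 1 mm of the blue dot's line, so it is in the right click. Now for the button.

>>> apply_moves([
  [-10,0,0,0,0,0,1],
  [-12.5,0,5,0,0,0,1],
  [0,0,25,0,0,0,1],
  [0,0,20,0,0,0,1],
  [0,0,10,0,0,0,1],
  [0,0,3,0,0,0,1],
  [0,0,2,0,0,0,1],
  [0,0,0,0,0,0,1],
])

```text
time: 16.88
tcp_pos: [0.4688, -0.0709, 0.2601]
ee_rot: [[-0.0, 1.0, 0.001], [1.0, 0.0, 0.0], [0.0, 0.001, -1.0]]
contact_force: [-0.5, -0.5, -0.4]
gripper_width: 0.0006
finger_force: 0.0
```

>>> apply_moves([
  [0,0,2,0,0,0,1],
  [0,0,2,0,0,0,1],
  [0,0,0,0,0,0,1],
])

```text
time: 17.25
tcp_pos: [0.4689, -0.0708, 0.2559]
ee_rot: [[-0.0, 1.0, 0.001], [1.0, 0.0, 0.0], [0.0, 0.001, -1.0]]
contact_force: [0.3, 0.7, 2.6]
gripper_width: 0.0003
finger_force: 1.4
```

>>> apply_moves([
  [0,0,2,0,0,0,1],
  [0,0,2,0,0,0,1],
  [0,0,0,0,0,0,1],
])

```text
time: 17.62
tcp_pos: [0.469, -0.0709, 0.2524]
ee_rot: [[0.0, 1.0, 0.001], [1.0, -0.0, 0.001], [0.001, 0.001, -1.0]]
contact_force: [-0.5, 1.2, 12.7]
gripper_width: 0.0001
finger_force: 6.2
```

>>> apply_moves([
  [0,0,1,0,0,0,1],
  [0,0,1,0,0,0,1],
  [0,0,0,0,0,0,1],
])

```text
time: 18.0
tcp_pos: [0.469, -0.0711, 0.2519]
ee_rot: [[0.001, 1.0, 0.001], [1.0, -0.001, 0.002], [0.002, 0.001, -1.0]]
contact_force: [-7.8, 1.8, 37.1]
gripper_width: 0.0002
finger_force: 18.9
```

The button has bottomed out on a hard stop. I'll release slowly and read the force on the way up to confirm how far it travelled.

>>> apply_moves([
  [0,0,-3,0,0,0,1],
  [0,0,0,0,0,0,1],
])

```text
time: 18.25
tcp_pos: [0.4689, -0.0708, 0.2531]
ee_rot: [[-0.0, 1.0, 0.001], [1.0, 0.0, 0.0], [0.0, 0.001, -1.0]]
contact_force: [-0.4, 0.7, 4.8]
gripper_width: 0.0002
finger_force: 2.2
```

>>> apply_moves([
  [0,0,-2,0,0,0,1],
  [0,0,0,0,0,0,1],
])

```text
time: 18.5
tcp_pos: [0.4689, -0.0708, 0.2548]
ee_rot: [[-0.0, 1.0, 0.001], [1.0, 0.0, -0.0], [-0.0, 0.001, -1.0]]
contact_force: [2.4, 1.3, 3.9]
gripper_width: 0.0004
finger_force: 1.7
```

>>> apply_moves([
  [0,0,-1.5,0,0,0,1],
  [0,0,0,0,0,0,1],
])

```text
time: 18.75
tcp_pos: [0.4687, -0.0709, 0.2562]
ee_rot: [[-0.0, 1.0, 0.0], [1.0, 0.0, -0.0], [-0.0, 0.0, -1.0]]
contact_force: [0.6, 0.4, 2.6]
gripper_width: 0.0001
finger_force: 1.3
```

>>> apply_moves([
  [0,0,-1.5,0,0,0,1],
  [0,0,0,0,0,0,1],
])

```text
time: 19.0
tcp_pos: [0.4684, -0.0709, 0.2577]
ee_rot: [[0.0, 1.0, -0.0], [1.0, -0.0, -0.0], [-0.0, -0.0, -1.0]]
contact_force: [1.9, -0.6, 2.5]
gripper_width: 0.0009
finger_force: 0.9
```

The spring force is about 4.8 N at the stop, which matches the button fully down. Now I lift clear and do a final check.

>>> apply_moves([
  [0,0,-10,0,0,0,1],
  [0,0,-30,0,0,0,1],
  [0,0,-40,0,0,0,1],
  [0,0,-20,0,0,0,1],
  [0,0,0,0,0,0,1],
  [0,0,0,0,0,0,1],
  [0,0,0,0,0,0,1],
])

```text
time: 19.88
tcp_pos: [0.4681, -0.0707, 0.3567]
ee_rot: [[-0.0, 1.0, -0.002], [1.0, 0.0, -0.0], [-0.0, -0.002, -1.0]]
contact_force: [0.8, -0.4, -0.3]
gripper_width: 0.0002
finger_force: 0.0
```

```bash
python3 m.py | grep -v "1[89]\|^160\|^163"; python3 m.py | grep "lever\|brow\|^169\|^175"
```

```text
shift mm [-0.0072  1.4827 80.7168] turn z 3.171291393515522e-05
lever px 313 rmax 0.0787313604688487 ang of far part 3.3340136062572694
brow [(np.float64(329.2), np.float64(163.3))]
166 330 334 white [309 310 311 312 313 314 332]
169 328 334 white [311 332 333 345 346 347 348]
172 327 334 white [332 333 345 346 347 348]
175 327 334 white [331 332]
178 327 333 white [331 332]
lever px 312 rmax 0.0787313604688487 ang of far part 3.3340136062572694
brow [(np.float64(329.2), np.float64(163.3))]
169 328 334 white [332 333 345 346 347 348]
175 327 334 white [331 332]
```

```bash
python3 -c "
from cell import *
print(finish_job())"
```

```text
the job is handed in; nothing more can be done
None
```

The job is handed in with no verdict returned: by my measurements the selector rests at the blue dot (dot about 1 mm off its line), the start button was pressed to its stop and released, and the jar, bottles and beaker were never approached, though I did not re-measure them at the end.

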